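Put headplate blanks into the conditioning box

ROBOT

A 6-joint arm with a two-finger parallel gripper is mounted at the origin on the work surface. World frame = base frame: x ahead of the robot, y to its left, z up, the work surface at z = 0. Lengths are in m, angles in rad, forces in N, time in s.
With the tool pointing down it reaches from about 0.25 to 0.725 m from the base axis. Payload 9.7 kg.
Tool frame: the origin (TCP) lies midway between the tips of the shut fingers; the grasp point (between the pads) lies 19 mm behind it; z points along the fingers, y is the line along which they close (so a half turn about z gives the same grasp; the last joint's range is limited). The gripper opens to 85 mm and grips with 20 to 120 N. Pads are 22 mm wide; open, the fingers measure 114 mm over their backs; the gripper's body (76 mm by 85 mm) begins 54 mm behind the grasp point. The pads swing forward as they close: fully open they stand 13 mm farther back than shut.
Start: joints at [-1.163, 0.087, 0.176, 1.66, 0, 1.571], TCP at [0.218, -0.505, 0.231] pointing down, gripper open.
Joint ranges: [-3.13, 3.13], [-0.85, 1.81], [-1.15, 1.24], [-2.2, 2.28], [-1.44, 1.52], [-3.14, 3.14]. Speed limits (rad/s): [2.22, 2.22, 2.57, 3.14, 3.14, 3.14].

INTERFACE

Orientations are given as a 3x3 rotation matrix whose columns are the frame's x, y, z axes.
In Python, from workcell import manip gives the robot as it stands.
- The arm moves only by the shell command python3 -m inch 'ROWS' [OPENING]. ROWS is JSON, a list that holds one entry, the list of rows, each a list of 6 numbers: the shift along the tool's x, y, z scaled (see below), then the turn, a rotation vector about the tool's x, y, z scaled (see below). In form: [[[tx, ty, tz, ax, ay, az], ...]]. A call has exactly 10 rows; each row is the pose to reach, as a shift and turn from the pose commanded when the call began, along the tool's axes at that moment; what a row does not reach only later rows make up. The controller multiplies each number of a shift by 300 mm and each number of a turn by 60 degrees. A row lasts 1/8 s, in which the tool goes at most 62.5 mm and 10.7 degrees, less where a joint would pass 70% of its speed; a pose out of reach is approached as far as the arm can. A call with a number of a shift or a turn outside -1 to 1 is refused whole. A call with a gripper value outside its range is refused whole. OPENING is the closure, from -1 (fully open) to 1 (shut), set as the call begins (- or left out, the last holds). The fingers move at their own pace and stop on an object; the grip force is fixed at half the most. Time passes only in rows, so rows that repeat a pose let the fingers close, or fill a call up. It gives the time, the measured TCP pose, the force, the opening and the grip force at its end, in the units of the state.
- manip.sense(): the state, without advancing time (a new reading comes with each control period).
- manip.read_camera(name): name is "side" or "top"; returns a dict with "pixels" (384x512x3 uint8, blue, green, red), "fx", "fy", "cx", "cy" (pixels), "world_to_cam" (4x4, takes a point from world to camera coordinates). Camera axes: x right, y up, looking along -z (the intrinsics and any distortion apply to the point x, -y, -z); pixel columns grow to the right and rows downward; lengths in m; the calibration is good to about 2 mm. A picture is of the moment at which its call begins. There is no depth.
- manip.close_job(): hands the job in; it is judged then, once.
The state is a dict: "t": time; "q": joint angles; "joint_vel": joint speeds; "tau": joint torques, N m; "tcp_pos": TCP position; "orientation": TCP orientation; "wrist_force": force on the tool from outside, world axes, zero at the start; "ft_torque": the same for the moment, N m; "opening": finger opening in m; "grasp_force": force on a finger pad.
Only numpy, scipy, OpenCV 4.12 (cv2) and the standard library are available. Lean on these libraries where they do the work, as an engineer would, in place of code of your own. Each camera call takes 0.05 s, during which the arm holds its last target. There are 200 camera calls.

TASK

Lift the lid off the conditioning box by its knob and set it down on the cork mat; then slide every dark rectangular headplate blank up out of the slotted rack and lower it (do not drop it) upright into the box, one to a bay, standing on the floor. When all the blanks are in, put the lid back so that it sits flat and flush on the box, and leave the plywood template in the rack and the plane, bottle and tin where they are.

Things in the scene. Friction and masses are not known exactly. Their poses are not given: they have to be found in the camera images.
- cbox: Plywood conditioning box fixed to the bench, 250 (x) x 136 (y) x 126 mm high, walls 8 mm, floor 8 mm above the bench; lid on at the start. Origin: centre of underside. Dividers across it (along y) form four bays, 44 mm apart along x, 15.5 mm wide; dividers are straight to 45 mm above the floor, then taper like roofs to ridges 59 mm above it, which guide a blank in. One blank fits a bay.
- bay0 (a point): Centre of the floor of bay 0 of the box, 8 mm above the bench (bay 0 is at the box's -x end, -66 mm from its middle along x). A blank standing here has its flat faces square to the box's x axis and its top edge 18 mm below the box's rim.
- bay1 (a point): Centre of the floor of bay 1 of the box, 8 mm above the bench (bay 0 is at the box's -x end, -22 mm from its middle along x). A blank standing here has its flat faces square to the box's x axis and its top edge 18 mm below the box's rim.
- bay2 (a point): Centre of the floor of bay 2 of the box, 8 mm above the bench (bay 0 is at the box's -x end, 22 mm from its middle along x). A blank standing here has its flat faces square to the box's x axis and its top edge 18 mm below the box's rim.
- bay3 (a point): Centre of the floor of bay 3 of the box, 8 mm above the bench (bay 0 is at the box's -x end, 66 mm from its middle along x). A blank standing here has its flat faces square to the box's x axis and its top edge 18 mm below the box's rim.
- lid: Loose plywood lid 250 (x) x 136 x 10 mm, 0.3 kg. Origin: centre of the board's underside, z up. Round knob in the middle: neck 20 mm across, head 34 mm across, 24 to 50 mm above origin. 4 tapered dowels, 14 mm long, under the corners drop inside the box walls (4 mm play) and centre it. Seated: origin 126 mm above the bench; on the mat, standing on its dowels: 17 mm.
- lid_knob (a point): Middle of the knob's head, 37 mm above the lid's origin: the point to grip.
- mat: Flat cork mat fixed to the bench, 270 (its x) x 170 (its y) x 3 mm, where the lid is set aside. Origin: centre of its underside.
- rack: Low slotted wooden rack fixed to the bench, 250 (its x) x 100 (its y) x 50 mm high. Five slots run across it (along y), 44 mm apart along x, 11 mm wide, 40 mm deep, their floors 10 mm above the bench. Origin: centre of its underside. The blanks and one template stand in the slots, in any order; some slots may be empty.
- plate0: Dark rosewood headplate blank: plain rectangular plate 8 (its x) x 80 (its y) x 100 mm (its z), about 55 g, standing on its 80 mm edge in a slot of the rack at the start, the top 60 mm above the rack. Origin: centre of its lower edge face; x is square to its flat faces, z up. Two to four blanks are present; absent ones have no pose.
- plate1: Dark rosewood headplate blank: plain rectangular plate 8 (its x) x 80 (its y) x 100 mm (its z), about 55 g, standing on its 80 mm edge in a slot of the rack at the start, the top 60 mm above the rack. Origin: centre of its lower edge face; x is square to its flat faces, z up. Two to four blanks are present; absent ones have no pose.
- plate2: Dark rosewood headplate blank: plain rectangular plate 8 (its x) x 80 (its y) x 100 mm (its z), about 55 g, standing on its 80 mm edge in a slot of the rack at the start, the top 60 mm above the rack. Origin: centre of its lower edge face; x is square to its flat faces, z up. Two to four blanks are present; absent ones have no pose.
- plate3: Dark rosewood headplate blank: plain rectangular plate 8 (its x) x 80 (its y) x 100 mm (its z), about 55 g, standing on its 80 mm edge in a slot of the rack at the start, the top 60 mm above the rack. Origin: centre of its lower edge face; x is square to its flat faces, z up. Two to four blanks are present; absent ones have no pose.
- template: Plywood routing template that stands in one slot of the rack and stays there: 8 mm thick (x), 80 mm wide (y) at the foot, 36 mm at the waist, with a round head 56 mm across; 120 mm high. Origin: centre of its lower edge.
- plane: Bystander: steel hand plane, 45 x 140 x 57 mm, beyond the work. Origin: centre of its underside.
- glue: Bystander: closed glue bottle, 56 mm across, 130 mm high. Origin: centre of its underside.
- wax: Bystander: closed round wax tin, 80 mm across, 50 mm high. Origin: centre of its underside.

How it is judged:
On the way, in this order (a step that is already met when the one before it is completed fails the run):
1. the lid has been set down flat on the cork mat and let go (horizontal distance between lid and mat below 0.08 m and height (world z) of lid below 0.022 m and angle between lid's own z axis and vertical below 0.1 rad and linear speed of lid below 0.05 m/s and contact force between the fingers and lid below 0.1 N), for 0.2 s.
2. every blank stands upright on the floor of a bay of the box, let go (x of plate0 in the frame of cbox between -0.085 and 0.085 m and y of plate0 in the frame of cbox between -0.035 and 0.035 m and z of each of plate0, plate1, plate2, plate3 in the frame of cbox below 0.016 m and angle between each of plate0, plate1, plate2, plate3's own z axis and vertical below 0.3 rad and linear speed of each of plate0, plate1, plate2, plate3 below 0.05 m/s and x of plate1 in the frame of cbox between -0.085 and 0.085 m and y of plate1 in the frame of cbox between -0.035 and 0.035 m and x of plate2 in the frame of cbox between -0.085 and 0.085 m and y of plate2 in the frame of cbox between -0.035 and 0.035 m and x of plate3 in the frame of cbox between -0.085 and 0.085 m and y of plate3 in the frame of cbox between -0.035 and 0.035 m and contact force between the fingers and plate0 below 0.1 N and contact force between the fingers and plate1 below 0.1 N and contact force between the fingers and plate2 below 0.1 N and contact force between the fingers and plate3 below 0.1 N), for 0.2 s.
At the end, for the whole second after the job is handed in: Every blank stands in a bay, lower edge within 8 mm of the box floor, leaning under 0.3 rad; the lid is flat on the box, within 4 mm of seated height, 12 mm of centre, 0.1 rad of square; the template stands in its slot within 30 mm of its start; all at rest and let go (all of step 2 and horizontal distance between lid and cbox below 0.012 m and z of lid in the frame of cbox between 0.12 and 0.13 m and angle between lid's own z axis and vertical below 0.035 rad and angle between the x axis of lid and the x axis of cbox, either way round below 0.1 rad and linear speed of lid below 0.03 m/s and distance of template from where it was at the start of the episode below 0.03 m and angle between template's own z axis and vertical below 0.25 rad and contact force between the fingers and lid below 0.1 N); the robot touches nothing.
It fails at once if bystander plane is shifted by more than 30 mm (distance of plane from where it was at the start of the episode above 0.03 m).
It fails at once if bystander glue is shifted by more than 30 mm (distance of glue from where it was at the start of the episode above 0.03 m).
It fails at once if bystander wax is shifted by more than 30 mm (distance of wax from where it was at the start of the episode above 0.03 m).
It fails at once if the template is moved by more than 30 mm (distance of template from where it was at the start of the episode above 0.03 m).
It fails at once if a blank is dropped into the box (it falls faster than 0.6 m/s between the walls) ((x of plate0 in the frame of cbox between -0.115 and 0.115 m and y of plate0 in the frame of cbox between -0.06 and 0.06 m and z of plate0 in the frame of cbox below 0.07 m and linear speed of plate0 above 0.6 m/s) or (x of plate1 in the frame of cbox between -0.115 and 0.115 m and y of plate1 in the frame of cbox between -0.06 and 0.06 m and z of plate1 in the frame of cbox below 0.07 m and linear speed of plate1 above 0.6 m/s) or (x of plate2 in the frame of cbox between -0.115 and 0.115 m and y of plate2 in the frame of cbox between -0.06 and 0.06 m and z of plate2 in the frame of cbox below 0.07 m and linear speed of plate2 above 0.6 m/s) or (x of plate3 in the frame of cbox between -0.115 and 0.115 m and y of plate3 in the frame of cbox between -0.06 and 0.06 m and z of plate3 in the frame of cbox below 0.07 m and linear speed of plate3 above 0.6 m/s)).
Of plate0, plate1, plate2, plate3 only 2 to 4 are there at a start; the rules pass over those that are not, and their reading is None.
At some moment in a run one of lid may be knocked a few centimetres aside while the robot is not near it.
It also fails if it takes over 210 s, if anything falls off the work surface, if the arm or the gripper's body presses on something with over 40 N, if the wrist force passes 120 N, or if a joint passes its speed limit or range.

## Working session

There is one attempt and no reset: what is moved stays moved. The work goes in short steps, Python scripts to look and compute and a shell command to move; the robot and the scene stay as the last step left them, time stands still between calls to the robot, and variables do not carry over. Pictures are saved under pics/ and viewed, at most 14 in all, crops included, and the job is handed in when it is done.

```bash
ls; mkdir -p pics; python3 - <<'E'
from workcell import manip
import cv2,numpy as np
s=manip.sense();print(s)
for n in("side","top"):
    c=manip.read_camera(n);cv2.imwrite(f"pics/{n}0.png",c["pixels"])
    print(n,[c[k] for k in("fx","fy","cx","cy")],[k for k in c]);print(np.round(c["world_to_cam"],4))
E
```

```text
pics
{'t': 0.0, 'q': array([-1.16298977e+00,  8.74669255e-02,  1.75126494e-01,  1.65982171e+00,
        1.22469082e-05,  1.57079575e+00]), 'joint_vel': array([-6.38803343e-04,  8.30494000e-04, -2.16559147e-05, -1.19957633e-05,
        3.11560331e-03, -7.62706374e-04]), 'tau': array([ 2.78062789e-04, -5.20390248e+01,  4.64803934e+01,  1.64495234e-02,
       -1.57260155e-05, -8.35912140e-07]), 'tcp_pos': array([ 0.2180359 , -0.50467369,  0.2305754 ]), 'orientation': array([[ 9.17992721e-01,  3.96596877e-01, -5.30435415e-04],
       [ 3.96597231e-01, -9.17991858e-01,  1.25866619e-03],
       [ 1.22476861e-05, -1.36581561e-03, -9.99999067e-01]]), 'wrist_force': array([0.20739059, 0.13731493, 0.34288196]), 'ft_torque': array([ 0.02299854, -0.00686732,  0.04226121]), 'grasp_force': 0.0, 'opening': 0.08509855530291235}
side [360.6615588131153, 360.6615588131153, 253.8651012109086, 190.34350073192394] ['pixels', 'fx', 'fy', 'cx', 'cy', 'world_to_cam']
[[-0.8825 -0.47    0.0174  0.533 ]
 [ 0.3074 -0.5483  0.7777 -0.2767]
 [-0.356   0.6917  0.6284 -0.6904]
 [ 0.      0.      0.      1.    ]]
top [349.04516829976995, 349.04516829976995, 254.1090504494556, 190.81976667625753] ['pixels', 'fx', 'fy', 'cx', 'cy', 'world_to_cam']
[[ 0.0212 -0.9987 -0.0467  0.0127]
 [ 0.9964  0.0172  0.0836 -0.5967]
 [-0.0826 -0.0483  0.9954 -0.8324]
 [ 0.      0.      0.      1.    ]]
```

View pics/side0.png

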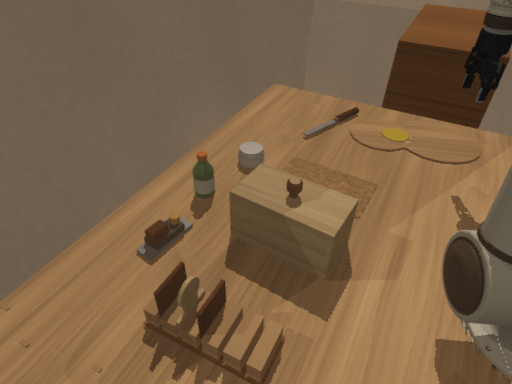

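View pics/top0.png

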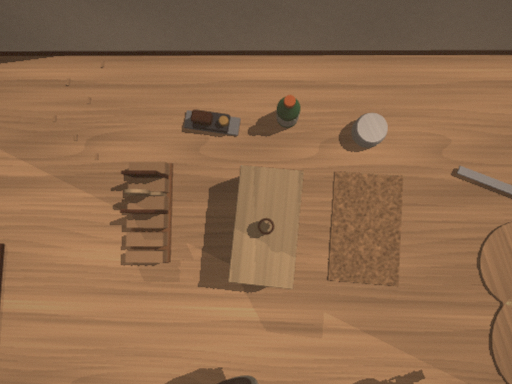

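Side view: box with knob at about (294,187), blanks at (171,288) and (212,308), template at (188,300), empty slots toward the lower right. Top view: knob (266,227), mat centre (366,228), blanks at (147,174) and (147,212), template at (147,193). So there are two blanks. I'll zoom in to pick exact pixels.

```bash
python3 - <<'E'
import cv2
a=cv2.imread("pics/top0.png")[140:310,100:310];cv2.imwrite("pics/topz.png",cv2.resize(a,None,fx=3.5,fy=3.5,interpolation=cv2.INTER_CUBIC))
a=cv2.imread("pics/side0.png")[160:384,140:370];cv2.imwrite("pics/sidez.png",cv2.resize(a,None,fx=2.6,fy=2.6,interpolation=cv2.INTER_CUBIC))
E
```

```text
(no output)
```

View pics/topz.png

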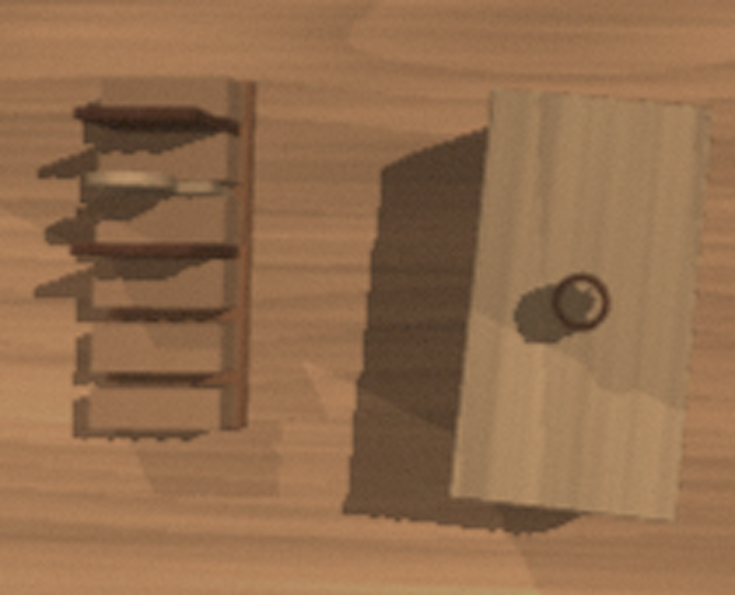

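View pics/sidez.png

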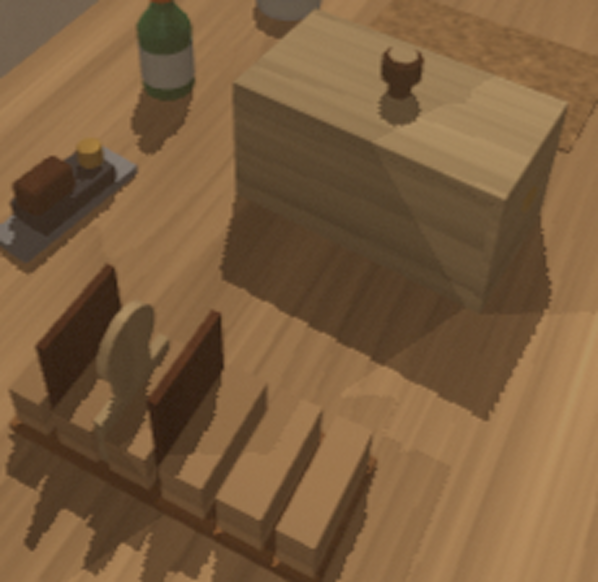

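The zooms give lid corners, the knob ring and the blanks' top edges in both views. Next I triangulate them.

```bash
cat > h.py <<'E'
import numpy as np,cv2
K={};
def setcams(manip):
    return {n:manip.read_camera(n) for n in("side","top")}
def ray(c,p):
    T=np.array(c["world_to_cam"]);R=T[:3,:3];o=-R.T@T[:3,3]
    d=R.T@np.array([(p[0]-c["cx"])/c["fx"],-(p[1]-c["cy"])/c["fy"],-1]);return o,d/np.linalg.norm(d)
def plane(c,p,z):
    o,d=ray(c,p);return o+d*(z-o[2])/d[2]
def tri(c1,p1,c2,p2):
    o1,d1=ray(c1,p1);o2,d2=ray(c2,p2)
    t=np.linalg.lstsq(np.c_[d1,-d2],o2-o1,rcond=None)[0]
    a,b=o1+t[0]*d1,o2+t[1]*d2;return (a+b)/2,np.linalg.norm(a-b)
def proj(c,P):
    q=np.array(c["world_to_cam"])@np.r_[P,1];return np.array([c["cx"]-c["fx"]*q[0]/q[2],c["cy"]+c["fy"]*q[1]/q[2]])
E
python3 - <<'E'
from workcell import manip
from h import *
np.set_printoptions(precision=4,suppress=True)
C=setcams(manip);S,T=C["side"],C["top"]
tz=lambda u,v:((u+.5)/3.5-.5+100,(v+.5)/3.5-.5+140)
sz=lambda u,v:((u+.5)/2.6-.5+140,(v+.5)/2.6-.5+160)
for n,a,b in [("lid++",(492,90),(236,85)),("lid+-",(710,107),(315,12)),("lid--",(672,520),(566,104)),("lid-+",(452,496),(505,197)),("knob",(581,301),(403,62)),
 ("A+",(76,112),(40,350)),("A-",(197,110),(112,268)),("B+",(72,250),(150,403)),("B-",(197,248),(218,315)),
 ("rack-+",(74,435),(283,530)),("rack--",(222,428),(370,435))]:
    print(n,*tri(T,tz(*a),S,sz(*b)))
g=T["pixels"]
hsv=cv2.cvtColor(g,cv2.COLOR_BGR2HSV)
for y,x in[(228,366),(200,340),(300,366),(174,147),(212,140),(193,140)]:print(y,x,g[y,x],hsv[y,x])
for p in [(334,172),(402.5,175),(399,285.5),(329,282)]:print("mat",plane(T,p,.003))
E
```

```text
lid++ [0.6408 0.0497 0.1322] 0.003161002348326876
lid+- [ 0.6331 -0.0846  0.1291] 0.001980377438731547
lid-- [ 0.3845 -0.0638  0.1326] 0.0003238190760291857
lid-+ [0.395  0.068  0.1353] 0.0006436518212865579
knob [ 0.5132 -0.0079  0.1663] 0.0017835604122656476
A+ [0.6278 0.3239 0.1049] 0.001049526818280178
A- [0.6297 0.244  0.1036] 0.002798487704094892
B+ [0.5392 0.3216 0.1065] 0.0014453236747275465
B- [0.5408 0.2409 0.1017] 0.0017129159510019594
rack-+ [0.4259 0.3332 0.0706] 0.02056850954090074
rack-- [0.4202 0.2384 0.0417] 0.00040731091437991323
228 366 [ 63  93 129] [ 14 130 129]
200 340 [ 70 103 143] [ 14 130 143]
300 366 [ 72 102 141] [ 13 125 141]
174 147 [31 42 59] [ 12 121  59]
212 140 [31 47 73] [ 11 147  73]
193 140 [54 77 99] [ 15 116  99]
mat [ 0.6489 -0.1741  0.003 ]
mat [ 0.6439 -0.3424  0.003 ]
mat [ 0.3744 -0.3304  0.003 ]
mat [ 0.3778 -0.1626  0.003 ]
```

```bash
cat > go.py <<'E'
# usage: go.py x y z yaw_of_tool_y_deg -> last row numbers to type
import sys,numpy as np
from scipy.spatial.transform import Rotation as Ro
from workcell import manip
s=manip.sense();x,y,z,a=map(float,sys.argv[1:5]);a=np.radians(a)
ey=np.array([np.cos(a),np.sin(a),0]);ez=np.array([0,0,-1.]);ex=np.cross(ey,ez)
R=s["orientation"];p=s["tcp_pos"]
d=R.T@(np.array([x,y,z])-p)/.3
r=Ro.from_matrix(R.T@np.c_[ex,ey,ez]).as_rotvec()*180/np.pi/60
print("row",np.round(d,4),np.round(r,4),"mm",np.round(np.linalg.norm(d)*300,1),"t",round(s["t"],2),"F",np.round(s["wrist_force"],1),"open",round(s["opening"],4),"grip",round(s["grasp_force"],1),"tcp",np.round(p,4))
E
python3 - <<'E'
from workcell import manip
from h import *
C=setcams(manip);T=C["top"];S=C["side"]
tz=lambda u,v:((u+.5)/3.5-.5+100,(v+.5)/3.5-.5+140)
sz=lambda u,v:((u+.5)/2.6-.5+140,(v+.5)/2.6-.5+160)
print("knob",plane(T,tz(581,301),.176))
L=np.array([plane(T,tz(*p),.136) for p in[(492,90),(710,107),(672,520),(452,496)]]);print(L.round(4),L.mean(0))
for n,p in dict(Ap=(76,112),Am=(197,110),Bp=(72,250),Bm=(197,248)).items(): print(n,plane(T,tz(*p),.11))
for n,p in dict(Ap=(40,350),Am=(112,268),Bp=(150,403),Bm=(218,315)).items(): print(n,plane(S,sz(*p),.11))
E
python3 go.py .513 -.008 .231 -4.5
```

```text
knob [ 0.51418841 -0.00771172  0.176     ]
[[ 0.6417  0.05    0.136 ]
 [ 0.633  -0.0836  0.136 ]
 [ 0.3853 -0.0636  0.136 ]
 [ 0.3954  0.068   0.136 ]] [ 0.51385345 -0.00730243  0.136     ]
Ap [0.6276332  0.32190238 0.11      ]
Am [0.63009753 0.24255034 0.11      ]
Bp [0.53850177 0.3197335  0.11      ]
Bm [0.5413998  0.23855016 0.11      ]
Ap [0.62427305 0.32611634 0.11      ]
Am [0.62447278 0.24759842 0.11      ]
Bp [0.5383869 0.323556  0.11     ]
Bm [0.53639756 0.24587793 0.11      ]
row [ 1.5592e+00 -1.1303e+00  6.0000e-04] [-5.0000e-04 -2.0000e-04 -1.0355e+00] mm 577.7 t 0.3 F [ 0.4  0.4 -0.2] open 0.0852 grip 0.0 tcp [ 0.2181 -0.5048  0.231 ]
```

```bash
python3 -m inch '[[[0.1,-0.07,0,0,0,-0.05],[0.25,-0.18,0,0,0,-0.15],[0.4,-0.29,0,0,0,-0.25],[0.55,-0.4,0,0,0,-0.35],[0.7,-0.5,0,0,0,-0.45],[0.8,-0.58,0,0,0,-0.55],[0.88,-0.64,0,0,0,-0.65],[0.94,-0.68,0,0,0,-0.72],[0.96,-0.7,0,0,0,-0.76],[0.96,-0.7,0,0,0,-0.76]]]' -1; python3 go.py .514 -.0077 .20 -4.5
```

```text
t: 1.55
tcp_pos: [0.3992, -0.1978, 0.2313]
orientation: [[0.359, 0.933, -0.0], [0.933, -0.359, -0.0], [-0.0, -0.0, -1.0]]
wrist_force: [-0.6, -0.7, 0.1]
opening: 0.0857
grasp_force: 0.0
row [0.7289 0.13   0.1041] [-1.000e-04  1.000e-04 -2.754e-01] mm 224.3 t 1.55 F [-0.6 -0.7  0.1] open 0.0857 grip 0.0 tcp [ 0.3992 -0.1978  0.2313]
```

```bash
python3 -m inch '[[[0.08,0.015,0.01,0,0,-0.03],[0.2,0.036,0.03,0,0,-0.07],[0.35,0.063,0.05,0,0,-0.13],[0.5,0.09,0.07,0,0,-0.19],[0.6,0.107,0.085,0,0,-0.23],[0.67,0.12,0.095,0,0,-0.25],[0.71,0.127,0.1,0,0,-0.265],[0.729,0.13,0.104,0,0,-0.275],[0.729,0.13,0.104,0,0,-0.275],[0.729,0.13,0.104,0,0,-0.275]]]' -1; python3 go.py .514 -.0077 .143 -4.5
```

```text
t: 2.8
tcp_pos: [0.5139, -0.0084, 0.2003]
orientation: [[0.08, 0.997, 0.0], [0.997, -0.08, -0.0], [-0.0, 0.0, -1.0]]
wrist_force: [-0.7, 0.1, 0.2]
opening: 0.0853
grasp_force: 0.0
row [ 0.0022 -0.      0.191 ] [ 0.0002  0.0001 -0.0015] mm 57.3 t 2.8 F [-0.7  0.1  0.2] open 0.0853 grip 0.0 tcp [ 0.5139 -0.0084  0.2003]
```

```bash
python3 - <<'E'
from workcell import manip
from h import *
C=setcams(manip)
a=C["side"]["pixels"][110:270,210:380];b=C["top"]["pixels"][150:310,190:360]
cv2.imwrite("pics/pre.png",cv2.resize(np.hstack([a,b]),None,fx=2.3,fy=2.3,interpolation=cv2.INTER_CUBIC))
E
```

```text
(no output)
```

View pics/pre.png

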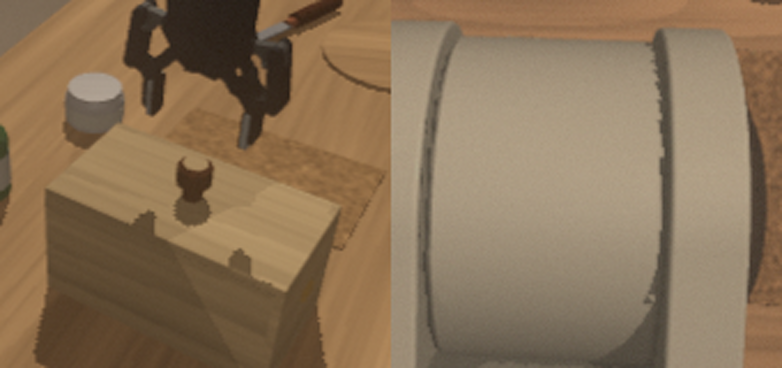

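The fingers straddle the knob, with tips near (152,105) and (246,142) and the knob at (194,178). The lid is unmoved, so I descend and close.

```bash
python3 -m inch '[[[0,0,0.02,0,0,0],[0,0,0.05,0,0,0],[0.002,0,0.08,0,0,0],[0.002,0,0.11,0,0,0],[0.002,0,0.14,0,0,0],[0.002,0,0.165,0,0,0],[0.002,0,0.18,0,0,0],[0.002,0,0.187,0,0,0],[0.002,0,0.19,0,0,0],[0.002,0,0.19,0,0,0]]]' -1; python3 -m inch '[[[0,0,0,0,0,0],[0,0,0,0,0,0],[0,0,0,0,0,0],[0,0,0,0,0,0],[0,0,0,0,0,0],[0,0,0,0,0,0],[0,0,0,0,0,0],[0,0,0,0,0,0],[0,0,0,0,0,0],[0,0,0,0,0,0]]]' 1
```

```text
t: 4.15
tcp_pos: [0.5143, -0.0072, 0.1433]
orientation: [[0.079, 0.997, 0.0], [0.997, -0.079, 0.0], [0.0, 0.0, -1.0]]
wrist_force: [0.4, 0.1, -0.3]
opening: 0.0855
grasp_force: 0.0
t: 5.4
tcp_pos: [0.5142, -0.0072, 0.1434]
orientation: [[0.079, 0.997, 0.0], [0.997, -0.079, 0.0], [0.0, 0.0, -1.0]]
wrist_force: [-1.0, -0.5, 5.7]
opening: 0.0326
grasp_force: 59.8
```

```bash
python3 -m inch '[[[0,0,-0.01,0,0,0],[0,0,-0.03,0,0,0],[0,0,-0.06,0,0,0],[0,0,-0.1,0,0,0],[0,0,-0.14,0,0,0],[0,0,-0.18,0,0,0],[0,0,-0.21,0,0,0],[0,0,-0.225,0,0,0],[0,0,-0.23,0,0,0],[0,0,-0.23,0,0,0]]]'; python3 go.py .5115 -.2525 .21 -3.5
```

```text
t: 6.65
tcp_pos: [0.5141, -0.0072, 0.2118]
orientation: [[0.079, 0.997, -0.0], [0.997, -0.079, 0.0], [-0.0, -0.0, -1.0]]
wrist_force: [0.2, 0.3, -2.5]
opening: 0.0322
grasp_force: 59.7
row [-0.8159  0.056   0.0061] [-0.0004  0.     -0.0172] mm 245.4 t 6.65 F [ 0.2  0.3 -2.5] open 0.0322 grip 59.7 tcp [ 0.5141 -0.0072  0.2118]
```

```bash
python3 -m inch '[[[-0.04,0.003,0,0,0,0],[-0.12,0.008,0,0,0,0],[-0.24,0.016,0,0,0,0],[-0.38,0.026,0,0,0,0],[-0.52,0.036,0,0,0,0],[-0.64,0.044,0,0,0,0],[-0.74,0.051,0,0,0,0],[-0.8,0.055,0,0,0,0],[-0.816,0.056,0,0,0,0],[-0.816,0.056,0,0,0,0]]]'; python3 go.py .5115 -.2525 .036 -4.5
```

```text
t: 7.9
tcp_pos: [0.5115, -0.2522, 0.212]
orientation: [[0.079, 0.997, -0.0], [0.997, -0.079, 0.0], [0.0, -0.0, -1.0]]
wrist_force: [0.1, 0.3, -3.3]
opening: 0.0326
grasp_force: 59.8
row [-1.100e-03  1.000e-04  5.867e-01] [-0.0002 -0.0003 -0.0006] mm 176.0 t 7.9 F [ 0.1  0.3 -3.3] open 0.0326 grip 59.8 tcp [ 0.5115 -0.2522  0.212 ]
```

```bash
python3 -m inch '[[[0,0,0.04,0,0,0],[0,0,0.12,0,0,0],[0,0,0.22,0,0,0],[0,0,0.32,0,0,0],[0,0,0.4,0,0,0],[0,0,0.47,0,0,0],[0,0,0.52,0,0,0],[0,0,0.555,0,0,0],[0,0,0.575,0,0,0],[0,0,0.585,0,0,0]]]'; python3 -m inch '[[[0,0,0.001,0,0,0],[0,0,0.002,0,0,0],[0,0,0.003,0,0,0],[0,0,0.004,0,0,0],[0,0,0.005,0,0,0],[0,0,0.006,0,0,0],[0,0,0.006,0,0,0],[0,0,0.006,0,0,0],[0,0,0.006,0,0,0],[0,0,0.006,0,0,0]]]'
```

```text
t: 9.15
tcp_pos: [0.5117, -0.2526, 0.0367]
orientation: [[0.079, 0.997, 0.0], [0.997, -0.079, -0.0], [-0.0, 0.0, -1.0]]
wrist_force: [-0.5, 0.1, -3.9]
opening: 0.0326
grasp_force: 59.8
t: 10.4
tcp_pos: [0.5116, -0.2525, 0.0348]
orientation: [[0.079, 0.997, 0.0], [0.997, -0.079, -0.0], [-0.0, 0.0, -1.0]]
wrist_force: [-0.6, -1.0, -2.6]
opening: 0.0323
grasp_force: 59.8
```

Still carrying the weight, so I lower it a millimetre more at a time.

```bash
python3 -m inch '[[[0,0,0.001,0,0,0],[0,0,0.002,0,0,0],[0,0,0.003,0,0,0],[0,0,0.004,0,0,0],[0,0,0.004,0,0,0],[0,0,0.004,0,0,0],[0,0,0.004,0,0,0],[0,0,0.004,0,0,0],[0,0,0.004,0,0,0],[0,0,0.004,0,0,0]]]'
```

```text
t: 11.65
tcp_pos: [0.5116, -0.2526, 0.0344]
orientation: [[0.079, 0.997, 0.001], [0.997, -0.079, -0.0], [-0.0, 0.001, -1.0]]
wrist_force: [-3.4, 1.7, 6.7]
opening: 0.0325
grasp_force: 60.6
```

```bash
python3 -m inch '[[[0,0,0,0,0,0],[0,0,0,0,0,0],[0,0,0,0,0,0],[0,0,0,0,0,0],[0,0,0,0,0,0],[0,0,0,0,0,0],[0,0,0,0,0,0],[0,0,0,0,0,0],[0,0,0,0,0,0],[0,0,0,0,0,0]]]' -1;  python3 -m inch '[[[0,0,-0.02,0,0,0],[0,0,-0.08,0,0,0],[0,0,-0.18,0,0,0],[0,0,-0.3,0,0,0],[0,0,-0.42,0,0,0],[0,0,-0.53,0,0,0],[0,0,-0.62,0,0,0],[0,0,-0.67,0,0,0],[0,0,-0.7,0,0,0],[0,0,-0.7,0,0,0]]]' ; python3 go.py .583 .02 .24 0
```

```text
t: 12.9
tcp_pos: [0.5116, -0.2525, 0.0336]
orientation: [[0.079, 0.997, 0.0], [0.997, -0.079, -0.0], [-0.0, 0.0, -1.0]]
wrist_force: [0.2, 0.2, 0.2]
opening: 0.0854
grasp_force: 0.0
t: 14.15
tcp_pos: [0.5116, -0.2526, 0.2437]
orientation: [[0.079, 0.997, 0.0], [0.997, -0.079, -0.0], [-0.0, 0.0, -1.0]]
wrist_force: [-0.5, 0.2, -1.6]
opening: 0.0853
grasp_force: 0.0
row [0.9245 0.1653 0.0123] [ 0.0001  0.0001 -0.0756] mm 281.8 t 14.15 F [-0.5  0.2 -1.6] open 0.0853 grip 0.0 tcp [ 0.5116 -0.2526  0.2437]
```

```bash
python3 - <<'E'
from workcell import manip
from h import *
C=setcams(manip)
np.save("pics/T.npy",C["top"]["pixels"]);np.save("pics/S.npy",C["side"]["pixels"])
b=C["top"]["pixels"][140:310,190:420];a=C["side"]["pixels"][120:290,200:400]
cv2.imwrite("pics/post.png",cv2.resize(np.hstack([a,b]),None,fx=1.86,fy=1.86,interpolation=cv2.INTER_CUBIC))
E
```

```text
(no output)
```

View pics/post.png

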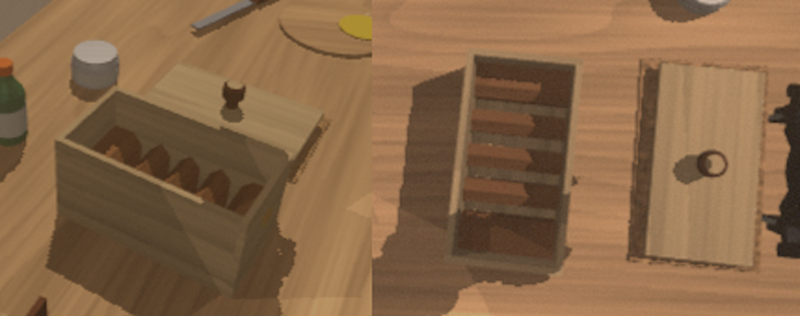

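The open box shows four pale bay floors at about (520,105), (515,142), (512,174) and (505,212). The lid lies flat on the mat with its knob at (712,163). I'll check the box frame against these.

```bash
python3 - <<'E'
from workcell import manip
from h import *
np.set_printoptions(precision=4,suppress=True)
C=setcams(manip);T=C["top"];S=C["side"]
tz=lambda u,v:((u-372+.5)/1.86-.5+190,(v+.5)/1.86-.5+140)
L=np.array([plane(T,tz(*p),.126) for p in[(473,55),(581,64),(558,270),(448,258)]]);print(L,L.mean(0))
c=np.array([.5138,-.0075]);
for yaw in(-.08,):
  R=np.array([[np.cos(yaw),-np.sin(yaw)],[np.sin(yaw),np.cos(yaw)]])
  g=C["top"]["pixels"].astype(float).sum(2)
  for yy in (-.03,-.02,-.01,0):  # intensity profile along box x at floor level
    v=[]
    xs=np.arange(-.1,.1,.001)
    for x in xs:
        u=proj(T,np.r_[c+R@[x,yy],.008]);v.append(cv2.getRectSubPix(g.astype(np.float32),(1,1),tuple(map(float,u)))[0,0])
    v=np.array(v);th=(v.max()+v.min())/2
    G=T["pixels"].astype(float)
    ratio=[ (lambda p:p[0]/(p[2]+1))(cv2.getRectSubPix(T["pixels"],(1,1),tuple(map(float,proj(T,np.r_[c+R@[x,yy],.008]))))[0,0].astype(float)) for x in xs]
    r=np.array(ratio);m=r>(np.percentile(r,95)+np.percentile(r,5))/2
    e=np.flatnonzero(np.diff(m.astype(int)));print(yy,xs[e]*1000)
  for b in(-.066,-.022,.022,.066):print("bay",c+R@[b,0])
E
```

```text
[[ 0.6346  0.0422  0.126 ]
 [ 0.6258 -0.0838  0.126 ]
 [ 0.3901 -0.0602  0.126 ]
 [ 0.3998  0.0654  0.126 ]] [ 0.5126 -0.0091  0.126 ]
-0.03 [-85. -84. -76. -60. -32. -16.  13.  30.  59.  76.]
-0.02 [-83. -82. -77. -62. -31. -15.  11.  30.  58.  75.]
-0.01 [-78. -61. -31. -16.  14.  29.  60.  75.]
0 [-75. -62. -31. -15.  14.  30.  60.  75.]
bay [ 0.448  -0.0022]
bay [ 0.4919 -0.0057]
bay [ 0.5357 -0.0093]
bay [ 0.5796 -0.0128]
```

```bash
python3 -m inch '[[[0.05,0.01,0,0,0,0],[0.15,0.03,0,0,0,-0.01],[0.28,0.05,0,0,0,-0.02],[0.42,0.08,0,0,0,-0.03],[0.56,0.1,0,0,0,-0.05],[0.7,0.125,0,0,0,-0.06],[0.81,0.145,0,0,0,-0.07],[0.88,0.158,0,0,0,-0.075],[0.92,0.165,0,0,0,-0.075],[0.92,0.165,0,0,0,-0.075]]]' 0.25; python3 go.py .629 .283 .20 1.5
```

```text
t: 15.6
tcp_pos: [0.5828, 0.0189, 0.2434]
orientation: [[0.0, 1.0, -0.0], [1.0, -0.0, -0.0], [-0.0, -0.0, -1.0]]
wrist_force: [-0.4, -0.5, 0.3]
opening: 0.0321
grasp_force: 0.0
row [0.8803 0.154  0.1447] [-0.0003  0.0001 -0.0252] mm 271.6 t 15.6 F [-0.4 -0.5  0.3] open 0.0321 grip 0.0 tcp [0.5828 0.0189 0.2434]
```

```bash
python3 -m inch '[[[0.05,0.01,0,0,0,0],[0.15,0.03,0,0,0,-0.005],[0.28,0.05,0.02,0,0,-0.01],[0.42,0.075,0.05,0,0,-0.015],[0.56,0.1,0.08,0,0,-0.02],[0.68,0.12,0.11,0,0,-0.025],[0.78,0.137,0.13,0,0,-0.025],[0.85,0.149,0.14,0,0,-0.025],[0.88,0.154,0.145,0,0,-0.025],[0.88,0.154,0.145,0,0,-0.025]]]'; python3 go.py .629 .283 .125 1.5
python3 - <<'E'
from workcell import manip
from h import *
C=setcams(manip)
a=C["side"]["pixels"][200:384,110:310]
b=C["top"]["pixels"][140:324,90:290]
cv2.imwrite("pics/preA.png",cv2.resize(np.hstack([a,b]),None,fx=2,fy=2,interpolation=cv2.INTER_CUBIC))
E
```

```text
t: 16.85
tcp_pos: [0.6292, 0.2825, 0.2001]
orientation: [[-0.026, 1.0, -0.0], [1.0, 0.026, -0.0], [-0.0, -0.0, -1.0]]
wrist_force: [0.9, 0.2, 0.1]
opening: 0.0316
grasp_force: 0.0
row [ 0.0016 -0.0007  0.2503] [-0.      0.0002 -0.0006] mm 75.1 t 16.85 F [0.9 0.2 0.1] open 0.0316 grip 0.0 tcp [0.6292 0.2825 0.2001]
```

View pics/preA.png

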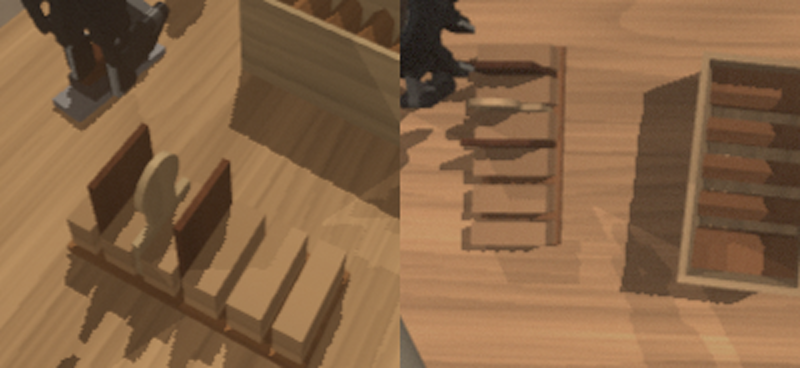

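The gripper hangs above blank A: fingertips near (115,85) in the side crop, blank top edge from (90,187) to (147,127). The blanks, template and rack are unmoved.

```bash
python3 -m inch '[[[0,0,0.02,0,0,0],[0,0,0.06,0,0,0],[0,0,0.12,0,0,0],[0,0,0.18,0,0,0],[0,0,0.24,0,0,0],[0,0,0.3,0,0,0],[0,0,0.35,0,0,0],[0,0,0.39,0,0,0],[0,0,0.41,0,0,0],[0,0,0.417,0,0,0]]]' 0.25;  python3 - <<'E'
from workcell import manip
from h import *
C=setcams(manip)
a=C["side"]["pixels"][210:350,120:320]
cv2.imwrite("pics/atA.png",cv2.resize(a,None,fx=3,fy=3,interpolation=cv2.INTER_CUBIC))
E
```

```text
t: 18.2
tcp_pos: [0.6305, 0.2834, 0.0778]
orientation: [[-0.026, 1.0, 0.005], [1.0, 0.026, 0.002], [0.002, 0.005, -1.0]]
wrist_force: [0.3, -0.3, -0.2]
opening: 0.0321
grasp_force: 0.0
```

View pics/atA.png

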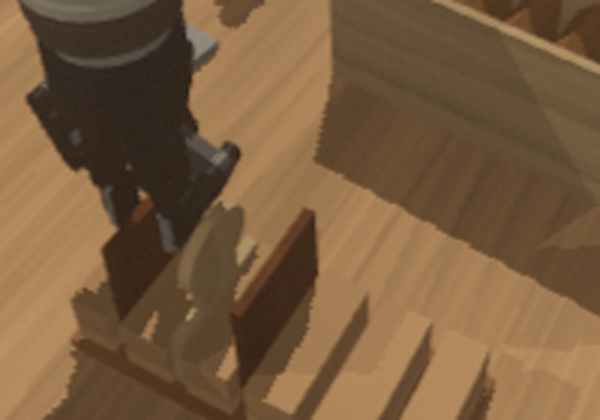

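Fingers straddle blank A, at about (120,215) and (170,245), clear of the template. Closing now.

```bash
python3 -m inch '[[[0,0,0,0,0,0],[0,0,0,0,0,0],[0,0,0,0,0,0],[0,0,0,0,0,0],[0,0,0,0,0,0],[0,0,0,0,0,0],[0,0,0,0,0,0],[0,0,0,0,0,0],[0,0,0,0,0,0],[0,0,0,0,0,0]]]' 1; python3 go.py .629 .283 .075 1.5
```

```text
t: 19.55
tcp_pos: [0.6286, 0.2825, 0.0745]
orientation: [[-0.026, 1.0, -0.001], [1.0, 0.026, -0.0], [-0.0, -0.001, -1.0]]
wrist_force: [-5.9, -0.9, -2.1]
opening: 0.0075
grasp_force: 58.3
row [ 0.0016  0.0014 -0.0018] [-0.0013  0.0003 -0.0006] mm 0.8 t 19.55 F [-5.9 -0.9 -2.1] open 0.0075 grip 58.3 tcp [0.6286 0.2825 0.0745]
```

```bash
python3 -m inch '[[[0,0,-0.01,0,0,0],[0,0,-0.04,0,0,0],[0,0,-0.09,0,0,0],[0,0,-0.16,0,0,0],[0,0,-0.24,0,0,0],[0,0,-0.32,0,0,0],[0,0,-0.4,0,0,0],[0,0,-0.46,0,0,0],[0,0,-0.49,0,0,0],[0,0,-0.5,0,0,0]]]'; python3 go.py .579 -.0128 .224 -4.6
```

```text
t: 20.8
tcp_pos: [0.6297, 0.2828, 0.2263]
orientation: [[-0.026, 1.0, 0.002], [1.0, 0.026, 0.001], [0.001, 0.002, -1.0]]
wrist_force: [0.0, -0.1, -0.5]
opening: 0.0074
grasp_force: 59.0
row [-0.9807 -0.194   0.0064] [ 0.0022 -0.0008  0.101 ] mm 299.9 t 20.8 F [ 0.  -0.1 -0.5] open 0.0074 grip 59.0 tcp [0.6297 0.2828 0.2263]
```

```bash
python3 -m inch '[[[-0.04,-0.01,0,0,0,0.005],[-0.14,-0.03,0,0,0,0.015],[-0.28,-0.06,0,0,0,0.03],[-0.44,-0.09,0,0,0,0.045],[-0.6,-0.12,0,0,0,0.06],[-0.75,-0.15,0,0,0,0.075],[-0.87,-0.172,0,0,0,0.09],[-0.95,-0.188,0,0,0,0.1],[-0.98,-0.194,0,0,0,0.101],[-0.98,-0.194,0,0,0,0.101]]]'; python3 -m inch '[[[0,0,0,0,0,0],[0,0,0,0,0,0],[0,0,0,0,0,0],[0,0,0,0,0,0],[0,0,0,0,0,0],[0,0,0,0,0,0],[0,0,0,0,0,0],[0,0,0,0,0,0],[0,0,0,0,0,0],[0,0,0,0,0,0]]]'; python3 go.py .579 -.0128 .0735 -4.6;  python3 - <<'E'
from workcell import manip
from h import *
C=setcams(manip)
a=C["side"]["pixels"][90:260,200:400]
b=C["top"]["pixels"][140:310,190:390]
cv2.imwrite("pics/overA.png",cv2.resize(np.hstack([a,b]),None,fx=2,fy=2,interpolation=cv2.INTER_CUBIC))
E
```

```text
t: 22.05
tcp_pos: [0.5781, -0.0131, 0.2247]
orientation: [[0.081, 0.997, -0.0], [0.997, -0.081, 0.0], [0.0, -0.0, -1.0]]
wrist_force: [0.3, 0.7, -1.3]
opening: 0.0073
grasp_force: 59.0
t: 23.3
tcp_pos: [0.5784, -0.0127, 0.225]
orientation: [[0.08, 0.997, 0.0], [0.997, -0.08, 0.0], [0.0, 0.0, -1.0]]
wrist_force: [0.3, 0.3, 0.4]
opening: 0.007
grasp_force: 59.0
row [-1.00e-04  1.90e-03  5.05e-01] [ 0.     -0.      0.0001] mm 151.5 t 23.3 F [0.3 0.3 0.4] open 0.007 grip 59.0 tcp [ 0.5784 -0.0127  0.225 ]
```

View pics/overA.png

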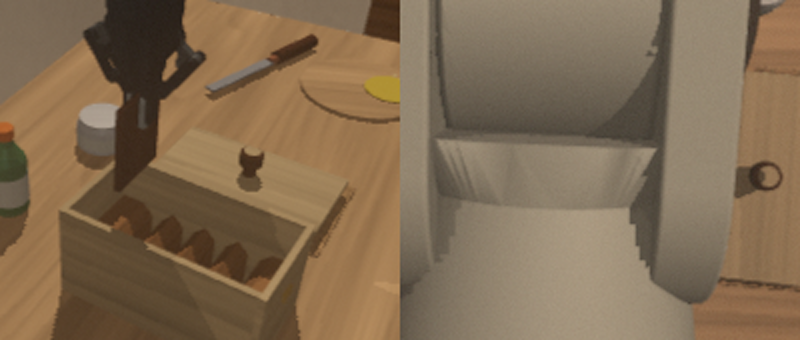

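The blank hangs upright over the box's +x end, with its bottom corner at (118,190), and the lid is still on the mat. Lowering into bay 3.

```bash
python3 -m inch '[[[0,0.001,0.01,0,0,0],[0,0.001,0.04,0,0,0],[0,0.001,0.09,0,0,0],[0,0.001,0.15,0,0,0],[0,0.001,0.21,0,0,0],[0,0.001,0.26,0,0,0],[0,0.001,0.3,0,0,0],[0,0.001,0.33,0,0,0],[0,0.001,0.345,0,0,0],[0,0.001,0.35,0,0,0]]]';python3 -m inch '[[[0,0,0.01,0,0,0],[0,0,0.025,0,0,0],[0,0,0.045,0,0,0],[0,0,0.065,0,0,0],[0,0,0.085,0,0,0],[0,0,0.1,0,0,0],[0,0,0.115,0,0,0],[0,0,0.125,0,0,0],[0,0,0.13,0,0,0],[0,0,0.132,0,0,0]]]'; python3 go.py .579 -.0128 .0735 -4.6
```

```text
t: 24.65
tcp_pos: [0.5788, -0.0128, 0.12]
orientation: [[0.08, 0.997, 0.0], [0.997, -0.08, 0.0], [0.0, 0.0, -1.0]]
wrist_force: [0.4, 0.5, -1.6]
opening: 0.0071
grasp_force: 59.0
t: 25.9
tcp_pos: [0.5787, -0.0127, 0.0804]
orientation: [[0.08, 0.997, 0.0], [0.997, -0.08, 0.0], [0.0, 0.0, -1.0]]
wrist_force: [0.1, -0.2, -0.6]
opening: 0.0074
grasp_force: 59.0
row [-0.0002  0.0009  0.023 ] [ 0.     -0.      0.0002] mm 6.9 t 25.9 F [ 0.1 -0.2 -0.6] open 0.0074 grip 59.0 tcp [ 0.5787 -0.0127  0.0804]
```

```bash
python3 -m inch '[[[0,0,0.003,0,0,0],[0,0,0.007,0,0,0],[0,0,0.011,0,0,0],[0,0,0.015,0,0,0],[0,0,0.018,0,0,0],[0,0,0.021,0,0,0],[0,0,0.023,0,0,0],[0,0,0.025,0,0,0],[0,0,0.025,0,0,0],[0,0,0.025,0,0,0]]]'
```

```text
t: 27.15
tcp_pos: [0.5788, -0.0128, 0.0729]
orientation: [[0.08, 0.997, 0.0], [0.997, -0.08, 0.0], [0.0, 0.0, -1.0]]
wrist_force: [0.3, -0.8, -1.2]
opening: 0.0074
grasp_force: 59.0
```

```bash
python3 -m inch '[[[0,0,0.001,0,0,0],[0,0,0.002,0,0,0],[0,0,0.003,0,0,0],[0,0,0.004,0,0,0],[0,0,0.004,0,0,0],[0,0,0.004,0,0,0],[0,0,0.004,0,0,0],[0,0,0.004,0,0,0],[0,0,0.004,0,0,0],[0,0,0.004,0,0,0]]]'
```

```text
t: 28.4
tcp_pos: [0.5788, -0.0128, 0.0723]
orientation: [[0.08, 0.997, 0.001], [0.997, -0.08, 0.0], [0.0, 0.001, -1.0]]
wrist_force: [-2.8, 0.2, 5.2]
opening: 0.0071
grasp_force: 59.9
```

Floor contact. Release to 32 mm and go up.

```bash
python3 -m inch '[[[0,0,0,0,0,0],[0,0,0,0,0,0],[0,0,0,0,0,0],[0,0,0,0,0,0],[0,0,0,0,0,0],[0,0,0,0,0,0],[0,0,0,0,0,0],[0,0,0,0,0,0],[0,0,0,0,0,0],[0,0,0,0,0,0]]]' 0.25; python3 -m inch '[[[0,0,-0.01,0,0,0],[0,0,-0.04,0,0,0],[0,0,-0.1,0,0,0],[0,0,-0.18,0,0,0],[0,0,-0.26,0,0,0],[0,0,-0.34,0,0,0],[0,0,-0.4,0,0,0],[0,0,-0.44,0,0,0],[0,0,-0.46,0,0,0],[0,0,-0.46,0,0,0]]]'; python3 go.py .540 .281 .205 1.6
```

```text
t: 29.65
tcp_pos: [0.5787, -0.0127, 0.0717]
orientation: [[0.08, 0.997, 0.0], [0.997, -0.08, -0.0], [-0.0, 0.0, -1.0]]
wrist_force: [-0.4, -0.7, -0.1]
opening: 0.0322
grasp_force: 0.0
t: 30.9
tcp_pos: [0.5788, -0.0128, 0.2099]
orientation: [[0.08, 0.997, 0.0], [0.997, -0.08, -0.0], [0.0, 0.0, -1.0]]
wrist_force: [-0.1, 0.3, 0.6]
opening: 0.0323
grasp_force: 0.0
row [ 0.9657 -0.2074  0.0162] [ 0.0002 -0.     -0.1033] mm 296.4 t 30.9 F [-0.1  0.3  0.6] open 0.0323 grip 0.0 tcp [ 0.5788 -0.0128  0.2099]
```

```bash
python3 -m inch '[[[0.04,-0.01,0,0,0,-0.005],[0.14,-0.03,0,0,0,-0.015],[0.28,-0.06,0,0,0,-0.03],[0.44,-0.095,0,0,0,-0.045],[0.6,-0.13,0,0,0,-0.06],[0.75,-0.16,0,0,0,-0.08],[0.87,-0.187,0,0,0,-0.095],[0.94,-0.202,0.01,0,0,-0.103],[0.966,-0.207,0.016,0,0,-0.103],[0.966,-0.207,0.016,0,0,-0.103]]]'; python3 go.py .540 .281 .0745 1.6; python3 - <<'E'
from workcell import manip
from h import *
C=setcams(manip)
a=C["side"]["pixels"][110:320,120:340]
b=C["top"]["pixels"][140:350,210:430]
cv2.imwrite("pics/inA.png",cv2.resize(np.hstack([a,b]),None,fx=1.8,fy=1.8,interpolation=cv2.INTER_CUBIC))
E
```

```text
t: 32.15
tcp_pos: [0.54, 0.2808, 0.2044]
orientation: [[-0.028, 1.0, -0.001], [1.0, 0.028, -0.001], [-0.001, -0.001, -1.0]]
wrist_force: [-0.0, -0.1, 0.5]
opening: 0.0319
grasp_force: 0.0
row [1.00e-03 3.00e-04 4.33e-01] [-0.0006  0.0005 -0.0004] mm 129.9 t 32.15 F [-0.  -0.1  0.5] open 0.0319 grip 0.0 tcp [0.54   0.2808 0.2044]
```

View pics/inA.png

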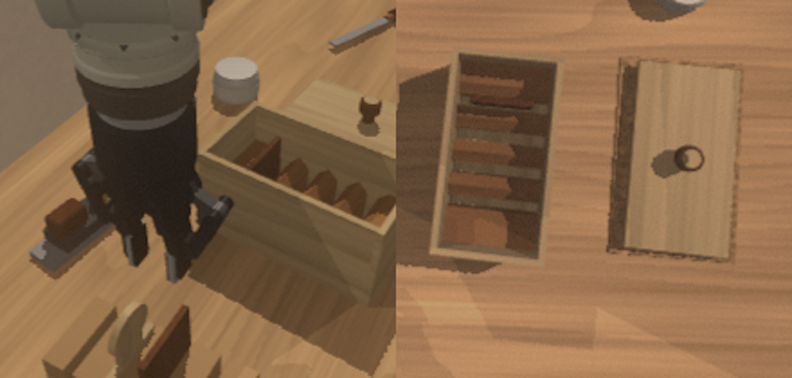

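Blank A stands in bay 3, at (500,103) in the top crop. The lid is still on the mat with its knob at (690,158), and the gripper is over blank B. Descending.

```bash
python3 -m inch '[[[0,0,0.02,0,0,0],[0,0,0.06,0,0,0],[0,0,0.12,0,0,0],[0,0,0.18,0,0,0],[0,0,0.24,0,0,0],[0,0,0.3,0,0,0],[0,0,0.36,0,0,0],[0,0,0.41,0,0,0],[0,0,0.43,0,0,0],[0,0,0.433,0,0,0]]]' 0.25; python3 -m inch '[[[0,0,0,0,0,0],[0,0,0,0,0,0],[0,0,0,0,0,0],[0,0,0,0,0,0],[0,0,0,0,0,0],[0,0,0,0,0,0],[0,0,0,0,0,0],[0,0,0,0,0,0],[0,0,0,0,0,0],[0,0,0,0,0,0]]]' 1; python3 -m inch '[[[0,0,-0.01,0,0,0],[0,0,-0.04,0,0,0],[0,0,-0.09,0,0,0],[0,0,-0.16,0,0,0],[0,0,-0.24,0,0,0],[0,0,-0.32,0,0,0],[0,0,-0.4,0,0,0],[0,0,-0.46,0,0,0],[0,0,-0.49,0,0,0],[0,0,-0.5,0,0,0]]]'; python3 go.py .4915 -.0057 .224 -4.6
```

```text
t: 33.5
tcp_pos: [0.5473, 0.2822, 0.0874]
orientation: [[-0.025, 0.999, 0.022], [1.0, 0.025, 0.006], [0.006, 0.023, -1.0]]
wrist_force: [-3.2, -13.9, 65.7]
opening: 0.0318
grasp_force: 28.8
t: 34.75
tcp_pos: [0.5431, 0.2827, 0.0847]
orientation: [[-0.027, 1.0, 0.012], [1.0, 0.027, 0.007], [0.006, 0.012, -1.0]]
wrist_force: [-10.5, -5.6, 56.1]
opening: 0.0079
grasp_force: 62.0
t: 36.0
tcp_pos: [0.5402, 0.2811, 0.225]
orientation: [[-0.028, 1.0, 0.0], [1.0, 0.028, -0.0], [-0.0, 0.0, -1.0]]
wrist_force: [0.3, -0.6, 0.2]
opening: 0.0067
grasp_force: 60.8
row [-0.9513 -0.1888  0.0033] [1.00e-04 0.00e+00 1.03e-01] mm 291.0 t 36.0 F [ 0.3 -0.6  0.2] open 0.0067 grip 60.8 tcp [0.5402 0.2811 0.225 ]
```

The descent hit something (65 N), so I look before going on.

```bash
python3 - <<'E'
from workcell import manip
from h import *
C=setcams(manip)
a=C["side"]["pixels"][160:384,110:320]
b=C["top"]["pixels"][130:354,80:290]
cv2.imwrite("pics/B.png",cv2.resize(np.hstack([a,b]),None,fx=1.9,fy=1.9,interpolation=cv2.INTER_CUBIC))
E
```

```text
(no output)
```

View pics/B.png

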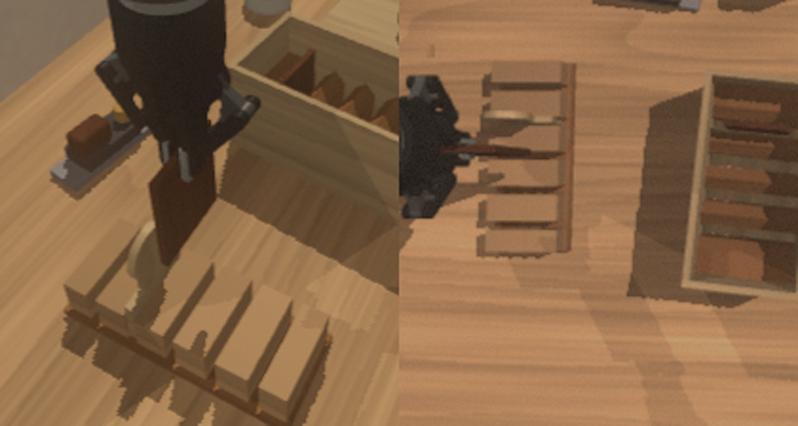

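The blank is held and looks straight, with bottom edge from (165,265) to (215,207). The template at (515,117) is unmoved. I'll compare the blank's corners with predictions for the grip height and tilt.

```bash
python3 - <<'E'
from workcell import manip
from h import *
np.set_printoptions(precision=1,suppress=True)
C=setcams(manip);S=C["side"];s=manip.sense();p=s["tcp_pos"];R=s["orientation"]
print("obs near-bot,far-bot,near-top",(196.8,299.5),(223,269),(189,256))
for off in(.0645,.0747):
  print(off,*[proj(S,p+R@np.array([sx*.04,sy*.004,z])) for sx,z,sy in[(1,off,-1),(-1,off,-1),(1,off-.1,-1)]])
g=S["pixels"][160:384,110:320]
m=((g[:,:,2]<95)&(g[:,:,2].astype(int)-g[:,:,0]>18)).astype(np.uint8);m[:75]=0;m[115:]=0
n,l,st,ce=cv2.connectedComponentsWithStats(m)
i=1+st[1:,4].argmax();pts=np.argwhere(l==i)[:,::-1]+[110,160]
print(st[i]);q=cv2.approxPolyDP(cv2.convexHull(pts.astype(np.int32)),2.5,True)[:,0];print(q)
E
```

```text
obs near-bot,far-bot,near-top (196.8, 299.5) (223, 269) (189, 256)
0.0645 [197.8 296.3] [223.8 260.5] [191.8 253.2]
0.0747 [198.3 300.2] [224.  264.4] [192.5 258.1]
[  79   75  127   40 2305]
[[315 274]
 [191 274]
 [189 256]
 [194 237]
 [200 235]
 [262 235]
 [307 260]]
```

Grip offset is about 75 mm, so it is held 10 mm higher than blank A, with little tilt. That is fine for lowering, so I carry it to bay 1.

```bash
python3 -m inch '[[[-0.04,-0.01,0,0,0,0.005],[-0.14,-0.03,0,0,0,0.015],[-0.28,-0.06,-0.01,0,0,0.03],[-0.44,-0.09,-0.02,0,0,0.045],[-0.6,-0.12,-0.03,0,0,0.06],[-0.75,-0.15,-0.03,0,0,0.075],[-0.86,-0.17,-0.03,0,0,0.09],[-0.92,-0.183,-0.03,0,0,0.1],[-0.951,-0.189,-0.03,0,0,0.103],[-0.951,-0.189,-0.03,0,0,0.103]]]'; python3 -m inch '[[[0,0,0,0,0,0],[0,0,0,0,0,0],[0,0,0,0,0,0],[0,0,0,0,0,0],[0,0,0,0,0,0],[0,0,0,0,0,0],[0,0,0,0,0,0],[0,0,0,0,0,0],[0,0,0,0,0,0],[0,0,0,0,0,0]]]'; python3 go.py .4915 -.0057 .0827 -4.6;  python3 - <<'E'
from workcell import manip
from h import *
C=setcams(manip);S=C["side"];g=S["pixels"].copy()
s=manip.sense();p=s["tcp_pos"];R=s["orientation"]
a=cv2.resize(g[60:240,220:380],None,fx=3.3,fy=3.3,interpolation=cv2.INTER_CUBIC)
for sx,z in[(1,.0747),(-1,.0747),(1,-.0253),(-1,-.0253)]:
    u=(proj(S,p+R@np.array([sx*.04,-.004,z]))-[220,60]+.5)*3.3
    cv2.circle(a,tuple(map(int,u)),3,(0,255,0),1)
cv2.imwrite("pics/B2.png",a)
E
```

```text
t: 37.45
tcp_pos: [0.4913, -0.0056, 0.2339]
orientation: [[0.08, 0.997, 0.0], [0.997, -0.08, 0.0], [0.0, 0.0, -1.0]]
wrist_force: [-0.1, 0.7, -0.8]
opening: 0.0071
grasp_force: 60.8
t: 38.7
tcp_pos: [0.4912, -0.0057, 0.234]
orientation: [[0.08, 0.997, -0.0], [0.997, -0.08, 0.0], [0.0, -0.0, -1.0]]
wrist_force: [-0.2, 0.7, -0.4]
opening: 0.0065
grasp_force: 60.8
row [0.     0.0009 0.5042] [-0. -0.  0.] mm 151.3 t 38.7 F [-0.2  0.7 -0.4] open 0.0065 grip 60.8 tcp [ 0.4912 -0.0057  0.234 ]
```

View pics/B2.png

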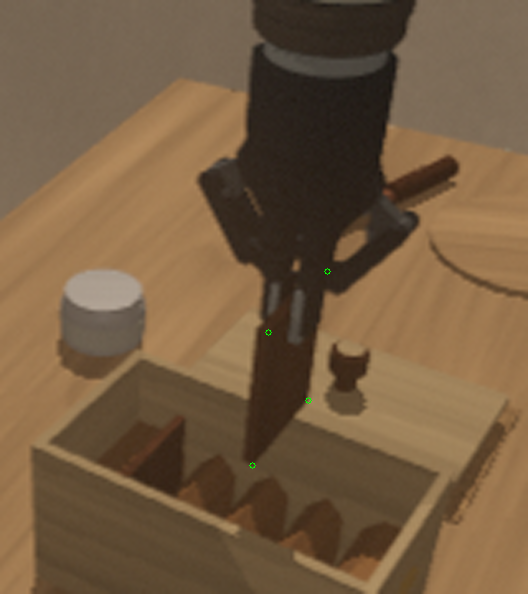

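Blank B is nearly upright, about 0.08 rad in-plane with the far corner lower, and its bottom corners at (248,460) and (305,405) match the prediction. It sits over the second ridge gap as wanted. Lower it and let floor contact square it up.

```bash
python3 -m inch '[[[0,0.001,0.01,0,0,0],[0,0.001,0.04,0,0,0],[0,0.001,0.09,0,0,0],[0,0.001,0.14,0,0,0],[0,0.001,0.19,0,0,0],[0,0.001,0.23,0,0,0],[0,0.001,0.26,0,0,0],[0,0.001,0.28,0,0,0],[0,0.001,0.295,0,0,0],[0,0.001,0.3,0,0,0]]]';python3 -m inch '[[[0,0,0.01,0,0,0],[0,0,0.025,0,0,0],[0,0,0.045,0,0,0],[0,0,0.065,0,0,0],[0,0,0.085,0,0,0],[0,0,0.105,0,0,0],[0,0,0.125,0,0,0],[0,0,0.145,0,0,0],[0,0,0.155,0,0,0],[0,0,0.16,0,0,0]]]'; python3 -m inch '[[[0,0,0.002,0,0,0],[0,0,0.006,0,0,0],[0,0,0.01,0,0,0],[0,0,0.014,0,0,0],[0,0,0.018,0,0,0],[0,0,0.021,0,0,0],[0,0,0.024,0,0,0],[0,0,0.026,0,0,0],[0,0,0.027,0,0,0],[0,0,0.027,0,0,0]]]'
```

```text
t: 40.05
tcp_pos: [0.4916, -0.0057, 0.1439]
orientation: [[0.08, 0.997, 0.0], [0.997, -0.08, -0.0], [-0.0, 0.0, -1.0]]
wrist_force: [-0.3, -0.0, -0.7]
opening: 0.0065
grasp_force: 60.8
t: 41.3
tcp_pos: [0.4915, -0.0057, 0.0958]
orientation: [[0.08, 0.997, -0.0], [0.997, -0.08, 0.0], [0.0, -0.0, -1.0]]
wrist_force: [0.7, -0.3, -0.8]
opening: 0.0069
grasp_force: 60.8
t: 42.55
tcp_pos: [0.4916, -0.0057, 0.0879]
orientation: [[0.08, 0.997, 0.0], [0.997, -0.08, -0.0], [-0.0, 0.0, -1.0]]
wrist_force: [-0.0, -0.2, -0.4]
opening: 0.007
grasp_force: 60.8
```

```bash
python3 -m inch '[[[0,0,0.001,0,0,0],[0,0,0.002,0,0,0],[0,0,0.003,0,0,0],[0,0,0.004,0,0,0],[0,0,0.005,0,0,0],[0,0,0.006,0,0,0],[0,0,0.007,0,0,0],[0,0,0.008,0,0,0],[0,0,0.009,0,0,0],[0,0,0.01,0,0,0]]]'; python3 -m inch '[[[0,0,0.001,0,0,0],[0,0,0.002,0,0,0],[0,0,0.003,0,0,0],[0,0,0.004,0,0,0],[0,0,0.005,0,0,0],[0,0,0.005,0,0,0],[0,0,0.005,0,0,0],[0,0,0.005,0,0,0],[0,0,0.005,0,0,0],[0,0,0.005,0,0,0]]]'
```

```text
t: 43.8
tcp_pos: [0.4916, -0.0057, 0.0849]
orientation: [[0.08, 0.997, 0.0], [0.997, -0.08, -0.0], [-0.0, 0.0, -1.0]]
wrist_force: [-0.5, -0.8, -0.7]
opening: 0.0068
grasp_force: 60.8
t: 45.05
tcp_pos: [0.4915, -0.0057, 0.0834]
orientation: [[0.08, 0.997, 0.0], [0.997, -0.08, -0.0], [-0.0, 0.0, -1.0]]
wrist_force: [-0.2, -0.1, -1.0]
opening: 0.0065
grasp_force: 60.8
```

```bash
python3 -m inch '[[[0,0,0.001,0,0,0],[0,0,0.002,0,0,0],[0,0,0.003,0,0,0],[0,0,0.004,0,0,0],[0,0,0.005,0,0,0],[0,0,0.006,0,0,0],[0,0,0.007,0,0,0],[0,0,0.008,0,0,0],[0,0,0.008,0,0,0],[0,0,0.008,0,0,0]]]'
```

```text
t: 46.3
tcp_pos: [0.4921, -0.006, 0.0829]
orientation: [[0.08, 0.997, 0.002], [0.997, -0.08, -0.001], [-0.0, 0.002, -1.0]]
wrist_force: [-4.6, -1.4, 16.5]
opening: 0.0069
grasp_force: 63.2
```

Floor contact at 0.083, as predicted. Release and rise.

```bash
python3 -m inch '[[[0,0,-0.004,0,0,0],[0,0,-0.004,0,0,0],[0,0,-0.004,0,0,0],[0,0,-0.004,0,0,0],[0,0,-0.004,0,0,0],[0,0,-0.004,0,0,0],[0,0,-0.004,0,0,0],[0,0,-0.004,0,0,0],[0,0,-0.004,0,0,0],[0,0,-0.004,0,0,0]]]' 0.25; python3 -m inch '[[[0,0,-0.01,0,0,0],[0,0,-0.04,0,0,0],[0,0,-0.1,0,0,0],[0,0,-0.18,0,0,0],[0,0,-0.26,0,0,0],[0,0,-0.34,0,0,0],[0,0,-0.42,0,0,0],[0,0,-0.48,0,0,0],[0,0,-0.5,0,0,0],[0,0,-0.5,0,0,0]]]'; python3 go.py .5116 -.2525 .21 -4.5
```

```text
t: 47.55
tcp_pos: [0.4915, -0.0057, 0.0822]
orientation: [[0.08, 0.997, -0.0], [0.997, -0.08, -0.0], [-0.0, -0.0, -1.0]]
wrist_force: [-0.4, -0.0, 0.4]
opening: 0.0319
grasp_force: 0.0
t: 48.8
tcp_pos: [0.4917, -0.0057, 0.2327]
orientation: [[0.08, 0.997, 0.001], [0.997, -0.08, 0.0], [0.0, 0.001, -1.0]]
wrist_force: [0.3, 0.2, 0.1]
opening: 0.032
grasp_force: 0.0
row [-0.8147  0.1319  0.0756] [ 0.0008 -0.0001 -0.0016] mm 248.6 t 48.8 F [0.3 0.2 0.1] open 0.032 grip 0.0 tcp [ 0.4917 -0.0057  0.2327]
```

```bash
python3 -m inch '[[[-0.04,0.006,0,0,0,0],[-0.14,0.02,0,0,0,0],[-0.28,0.04,0,0,0,0],[-0.42,0.06,0,0,0,0],[-0.55,0.09,0,0,0,0],[-0.66,0.11,0,0,0,0],[-0.75,0.125,0,0,0,0],[-0.8,0.13,0,0,0,0],[-0.815,0.132,0,0,0,0],[-0.815,0.132,0,0,0,0]]]' -1; python3 - <<'E'
from workcell import manip
from h import *
C=setcams(manip)
cv2.imwrite("pics/topend.png",C["top"]["pixels"]);cv2.imwrite("pics/sideend.png",C["side"]["pixels"])
a=C["side"]["pixels"][110:280,210:390];b=C["top"]["pixels"][145:315,210:420]
cv2.imwrite("pics/inB.png",cv2.resize(np.hstack([a,b]),None,fx=2.05,fy=2.05,interpolation=cv2.INTER_CUBIC))
E
```

```text
t: 50.05
tcp_pos: [0.5113, -0.2523, 0.2321]
orientation: [[0.08, 0.997, -0.0], [0.997, -0.08, 0.0], [0.0, -0.0, -1.0]]
wrist_force: [0.3, -0.2, 0.2]
opening: 0.0855
grasp_force: 0.0
```

View pics/inB.png

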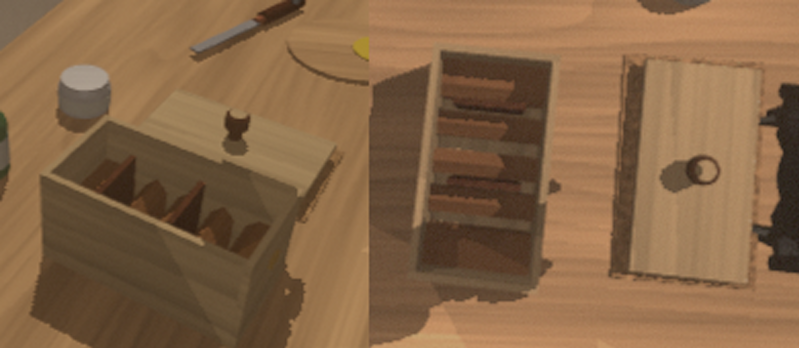

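Both blanks stand in bays 3 and 1, at (490,107) and (485,185). The lid is unmoved, with its knob at (703,170), the same original pixel (373,228) as after set-down. I regrasp at the recorded pose.

```bash
python3 go.py .5116 -.2525 .0342 -4.55; python3 -m inch '[[[0,0,0.04,0,0,0],[0,0,0.12,0,0,0],[0,0,0.22,0,0,0],[0,0,0.33,0,0,0],[0,0,0.43,0,0,0],[0,0,0.52,0,0,0],[0,0.001,0.59,0,0,0],[0,0.001,0.64,0,0,0],[0,0.001,0.657,0,0,0],[0,0.001,0.659,0,0,0]]]' -1; python3 -m inch '[[[0,0,0,0,0,0],[0,0,0,0,0,0],[0,0,0,0,0,0],[0,0,0,0,0,0],[0,0,0,0,0,0],[0,0,0,0,0,0],[0,0,0,0,0,0],[0,0,0,0,0,0],[0,0,0,0,0,0],[0,0,0,0,0,0]]]' 1;
```

```text
row [-2.100e-03  5.000e-04  6.604e-01] [ 0.0001 -0.0001  0.    ] mm 198.1 t 50.15 F [-0.  -0.1  0.9] open 0.0853 grip 0.0 tcp [ 0.5115 -0.2519  0.2323]
t: 51.4
tcp_pos: [0.5118, -0.2525, 0.0346]
orientation: [[0.08, 0.997, 0.0], [0.997, -0.08, -0.0], [-0.0, 0.0, -1.0]]
wrist_force: [0.4, -0.3, 0.3]
opening: 0.0854
grasp_force: 0.0
t: 52.65
tcp_pos: [0.512, -0.2528, 0.0352]
orientation: [[0.08, 0.997, 0.001], [0.997, -0.08, -0.0], [-0.0, 0.001, -1.0]]
wrist_force: [-0.9, -0.2, 5.0]
opening: 0.0326
grasp_force: 59.3
```

```bash
python3 -m inch '[[[0,0,-0.02,0,0,0],[0,0,-0.07,0,0,0],[0,0,-0.15,0,0,0],[0,0,-0.25,0,0,0],[0,0,-0.36,0,0,0],[0,0,-0.46,0,0,0],[0,0,-0.54,0,0,0],[0,0,-0.59,0,0,0],[0,0,-0.61,0,0,0],[0,0,-0.61,0,0,0]]]'; python3 go.py .5141 -.0072 .2118 -4.55
```

```text
t: 53.9
tcp_pos: [0.5117, -0.2526, 0.2172]
orientation: [[0.08, 0.997, -0.0], [0.997, -0.08, 0.0], [0.0, -0.0, -1.0]]
wrist_force: [0.0, 0.4, -2.5]
opening: 0.0329
grasp_force: 59.9
row [ 0.816  -0.0576  0.0182] [-0.0003 -0.0001 -0.0008] mm 245.5 t 53.9 F [ 0.   0.4 -2.5] open 0.0329 grip 59.9 tcp [ 0.5117 -0.2526  0.2172]
```

```bash
python3 -m inch '[[[0.04,-0.003,0,0,0,0],[0.12,-0.008,0,0,0,0],[0.24,-0.017,0,0,0,0],[0.38,-0.027,0,0,0,0],[0.52,-0.037,0,0,0,0],[0.64,-0.045,0,0,0,0],[0.74,-0.052,0,0,0,0],[0.8,-0.056,0,0,0,0],[0.816,-0.058,0,0,0,0],[0.816,-0.058,0,0,0,0]]]'; python3 -m inch '[[[0,0,0.02,0,0,0],[0,0,0.05,0,0,0],[0,0,0.08,0,0,0],[0,0,0.11,0,0,0],[0,0,0.13,0,0,0],[0,0,0.145,0,0,0],[0,0,0.15,0,0,0],[0,0,0.15,0,0,0],[0,0,0.15,0,0,0],[0,0,0.15,0,0,0]]]'; python3 go.py .5141 -.0072 .1434 -4.55; python3 - <<'E'
from workcell import manip
from h import *
C=setcams(manip);cv2.imwrite("pics/lidover_s.png",C["side"]["pixels"])
E
```

```text
t: 55.15
tcp_pos: [0.5139, -0.0074, 0.2173]
orientation: [[0.08, 0.997, -0.0], [0.997, -0.08, -0.0], [-0.0, -0.0, -1.0]]
wrist_force: [0.2, 0.2, -2.3]
opening: 0.0327
grasp_force: 59.9
t: 56.4
tcp_pos: [0.5141, -0.0072, 0.1727]
orientation: [[0.08, 0.997, 0.0], [0.997, -0.08, -0.0], [-0.0, 0.0, -1.0]]
wrist_force: [-0.4, -0.6, -2.5]
opening: 0.0323
grasp_force: 59.9
row [-0.     -0.      0.0976] [ 0.0003  0.     -0.0008] mm 29.3 t 56.4 F [-0.4 -0.6 -2.5] open 0.0323 grip 59.9 tcp [ 0.5141 -0.0072  0.1727]
```

```bash
python3 -m inch '[[[0,0,0.008,0,0,0],[0,0,0.018,0,0,0],[0,0,0.03,0,0,0],[0,0,0.042,0,0,0],[0,0,0.054,0,0,0],[0,0,0.065,0,0,0],[0,0,0.075,0,0,0],[0,0,0.082,0,0,0],[0,0,0.086,0,0,0],[0,0,0.088,0,0,0]]]'; python3 -m inch '[[[0,0,0.001,0,0,0],[0,0,0.002,0,0,0],[0,0,0.003,0,0,0],[0,0,0.004,0,0,0],[0,0,0.005,0,0,0],[0,0,0.006,0,0,0],[0,0,0.007,0,0,0],[0,0,0.007,0,0,0],[0,0,0.007,0,0,0],[0,0,0.007,0,0,0]]]'
```

```text
t: 57.75
tcp_pos: [0.514, -0.0072, 0.1461]
orientation: [[0.08, 0.997, 0.0], [0.997, -0.08, 0.0], [0.0, 0.0, -1.0]]
wrist_force: [0.6, 0.5, -2.3]
opening: 0.0325
grasp_force: 59.9
t: 59.0
tcp_pos: [0.514, -0.0072, 0.1442]
orientation: [[0.08, 0.997, 0.0], [0.997, -0.08, 0.0], [0.0, 0.0, -1.0]]
wrist_force: [-1.0, -1.3, 1.3]
opening: 0.0327
grasp_force: 60.1
```

Contact at 0.144, which is seated height. Press half a millimetre, release and rise.

```bash
python3 -m inch '[[[0,0,0.001,0,0,0],[0,0,0.002,0,0,0],[0,0,0.002,0,0,0],[0,0,0.002,0,0,0],[0,0,0.002,0,0,0],[0,0,0.002,0,0,0],[0,0,0.002,0,0,0],[0,0,0.002,0,0,0],[0,0,0.002,0,0,0],[0,0,0.002,0,0,0]]]'; python3 -m inch '[[[0,0,0,0,0,0],[0,0,0,0,0,0],[0,0,0,0,0,0],[0,0,0,0,0,0],[0,0,0,0,0,0],[0,0,0,0,0,0],[0,0,0,0,0,0],[0,0,0,0,0,0],[0,0,0,0,0,0],[0,0,0,0,0,0]]]' -1; python3 -m inch '[[[0,0,-0.01,0,0,0],[0,0,-0.04,0,0,0],[0,0,-0.1,0,0,0],[0,0,-0.17,0,0,0],[0,0,-0.24,0,0,0],[-0.1,0,-0.3,0,0,0],[-0.25,0,-0.33,0,0,0],[-0.4,0,-0.34,0,0,0],[-0.55,0,-0.34,0,0,0],[-0.7,0,-0.34,0,0,0]]]'; python3 - <<'E'
from workcell import manip
from h import *
C=setcams(manip)
a=C["side"]["pixels"][110:380,120:390];b=C["top"]["pixels"][100:370,110:380]
cv2.imwrite("pics/end.png",cv2.resize(np.hstack([a,b]),None,fx=1.48,fy=1.48,interpolation=cv2.INTER_CUBIC))
E
```

```text
t: 60.25
tcp_pos: [0.514, -0.0072, 0.1441]
orientation: [[0.08, 0.997, 0.001], [0.997, -0.08, 0.0], [0.0, 0.001, -1.0]]
wrist_force: [-3.0, 0.3, 6.1]
opening: 0.0321
grasp_force: 60.8
t: 61.5
tcp_pos: [0.514, -0.0072, 0.1434]
orientation: [[0.08, 0.997, 0.0], [0.997, -0.08, 0.0], [0.0, 0.0, -1.0]]
wrist_force: [-0.2, 0.1, -0.8]
opening: 0.0851
grasp_force: 0.0
t: 62.75
tcp_pos: [0.4971, -0.2181, 0.247]
orientation: [[0.08, 0.997, 0.002], [0.997, -0.08, -0.001], [-0.001, 0.002, -1.0]]
wrist_force: [1.3, -0.1, 0.0]
opening: 0.0856
grasp_force: 0.0
```

View pics/end.png

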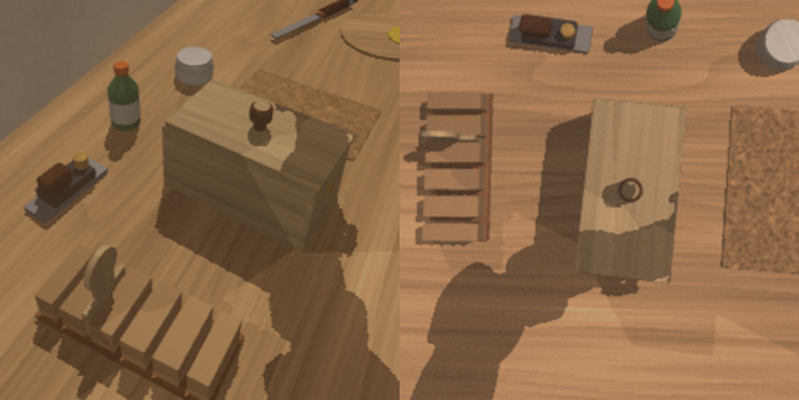

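The lid sits flush: its knob is at (630,189), the same original pixel (266,227) as at the start. The template is upright in its slot and the bystanders are in place. Let the arm settle and hand in.

```bash
python3 -m inch '[[[0,0,0,0,0,0],[0,0,0,0,0,0],[0,0,0,0,0,0],[0,0,0,0,0,0],[0,0,0,0,0,0],[0,0,0,0,0,0],[0,0,0,0,0,0],[0,0,0,0,0,0],[0,0,0,0,0,0],[0,0,0,0,0,0]]]' | head -1; python3 -c "
from workcell import manip
print(manip.close_job())"
```

```text
t: 64.1
the job is handed in; nothing more can be done
None
```

Job handed in at 64 s without a verdict returned: both blanks stand in bays 3 and 1, the lid is back flush, and the template and bystanders look unmoved, but the second blank's pickup hit something at about 65 N on the tool.

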